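# Change the tea light in the teapot warmer

### The job

The tea light in the warmer's drawn-out carriage is burnt out: first take it out and set it upright in the dark green dish, then set the fresh white tea light from the cork coaster down into the carriage's cup. Then, reaching in under the slatted top, push the carriage fully home by its brass front until the spring catch clicks, so that it stays in. Set the tea lights down rather than drop them, and do not disturb the other things on the table.

Things in the scene. Friction and masses are not known exactly. Their poses are not given: they have to be found in the camera images.
- warmer: Teapot warmer, fixed: dark steel cheeks at left and right, closed back, top of five wooden slats (top face 92 mm, underside 80 mm above the table). Footprint 150 mm deep, 138 mm wide. Origin on the table; its +x is the way the carriage is pushed in, z up. The mouth faces the robot's right, more or less. It (the front edge of cheeks and slats) is at x = -70 mm; 120 mm clear between the cheeks.
- carriage (a joint): How far the carriage has been slid in along the warmer's +x, m: 0 drawn right out (as at the start), 0.125 fully home against its stop. It slides with about 1.5 N of friction. A spring ball must be pushed over a ridge from about 0.110 (peak about 13 N); past 0.119 the spring draws it home and keeps it there; left short of that it slips back to about 0.112, not caught.
- push_face (a point): Centre of the outer face of the carriage's brass front plate: push it towards the warmer's +x. Plate 60 mm wide, heights 7 to 41 mm; this point at 24 mm. At home this face is 25 mm inside the mouth, under the slats (underside 80 mm): an upright tool meets the slats first; one tilted 30 to 45 degrees, its tips leading inwards and its body back out of the mouth, passes. Axes as the warmer's.
- cup (a point): Centre of the cup's floor on the carriage (height 20 mm above the table), where a tea light stands. The cup is a brass ring, inner diameter 44 mm, outer 51 mm, its rim 7 mm above this floor; 45 mm behind the push face. Drawn out, it is 55 mm outside the warmer's mouth. Axes as the warmer's. Grip tea lights here with the fingers on the left and right sides (along y), their tips above the rim.
- spent: The burnt-out tea light: aluminium can 38 mm diameter, 24 mm high, dark (blackish) top, about 20 g. Starts in the carriage's cup. Origin at the centre of its underside, z up.
- fresh: The fresh tea light: same aluminium can, 38 mm diameter, 24 mm high, white top with a wick standing 6 mm above it, about 25 g. Starts on the cork coaster. Origin at the centre of its underside, z up.
- dish: Dark green square dish, 120 x 120 mm outside, 108 mm inside, rim 14 mm high, walls 6 mm, floor 6 mm thick, does not move. Origin under its centre, on the table; sides along x and y. It and the coaster stand at opposite sides of the robot's front, either way round.
- coaster: Round cork coaster, 110 mm diameter, 6 mm thick, does not move; origin under its centre on the table.
- teapot: Bystander, to be left alone: cream stoneware teapot with spout and handle, 120 mm high, standing on the round tray; origin under its centre
- mug: Bystander, to be left alone: tan mug, 76 mm across, 85 mm high, on the round tray; origin under its centre
- match_jar: Bystander, to be left alone: small glass jar of matches, 56 mm across, about 80 mm high with the matches; origin under its centre
- candlestick: Bystander, to be left alone: brass candlestick, foot 84 mm across, with a brown taper, 148 mm high; origin under its centre
- honey_jar: Bystander, to be left alone: amber jar with a wooden cap, 64 mm across, 85 mm high; origin under its centre
- matchbox: Bystander, to be left alone: closed matchbox 36 x 56 x 15 mm lying flat on the table; origin under its centre
- spoon: Bystander, to be left alone: steel spoon 140 mm long lying on the table; origin on its underside
There are look-alikes about, which are no part of the job. What is shaped like the spent but purple is not meant.

How it is judged (in metres and radians):
On the way, in this order (a step that is already met when the one before it is completed fails the run):
1. the spent tea light stands in the green dish, let go (x of spent in the frame of dish between -0.04 and 0.04 m and y of spent in the frame of dish between -0.04 and 0.04 m and z of spent in the frame of dish below 0.011 m and angle between spent's own z axis and vertical below 0.15 rad and contact force between spent and the fingers below 0.2 N), for 0.2 s.
2. the fresh tea light sits in the cup of the still drawn-out carriage, let go (horizontal distance between fresh and cup below 0.006 m and z of fresh in the frame of cup between -0.004 and 0.004 m and angle between fresh's own z axis and vertical below 0.12 rad and value of joint carriage below 0.06 m and contact force between fresh and the fingers below 0.2 N), for 0.2 s.
3. the carriage is fully home past its catch, with the fresh tea light in its cup (value of joint carriage above 0.1215 m and horizontal distance between fresh and cup below 0.006 m and z of fresh in the frame of cup between -0.004 and 0.004 m and angle between fresh's own z axis and vertical below 0.12 rad), for 0.3 s.
At the end, for the whole second after the job is handed in: The spent tea light stands upright (within 0.15 rad) on the green dish's floor (its centre within 40 mm of the dish's middle along each side), the fresh one upright in the carriage's cup (within 6 mm of its centre and 4 mm of its floor), the carriage caught at home (joint above 0.1215), all at rest (all of step 3 and x of spent in the frame of dish between -0.04 and 0.04 m and y of spent in the frame of dish between -0.04 and 0.04 m and z of spent in the frame of dish below 0.011 m and angle between spent's own z axis and vertical below 0.15 rad and linear speed of each of spent, fresh below 0.02 m/s); the robot touches nothing.
It fails at once if a bystander was moved more than 30 mm or tipped (distance of any of teapot, mug, match_jar, candlestick, honey_jar, matchbox, spoon from where it was at the start of the episode above 0.03 m or angle between any of teapot, mug, match_jar, candlestick, honey_jar's own z axis and vertical above 0.4 rad).
It fails at once if a tea light was dropped (falling faster than 1 m/s out of the fingers) ((linear speed of spent above 1 m/s and contact force between spent and the fingers below 0.05 N) or (linear speed of fresh above 1 m/s and contact force between fresh and the fingers below 0.05 N)).
It also fails if it takes over 72 s, if anything falls off the work surface, if the arm or the gripper's body presses on something with over 40 N, if the wrist force passes 120 N, or if a joint passes its speed limit or range.

### The arm

A 7-joint arm with a two-finger parallel gripper is mounted at the origin on the work surface. World frame = base frame: x ahead of the robot, y to its left, z up, the work surface at z = 0. Lengths are in m, angles in degrees, forces in N, time in s.
With the tool pointing down it reaches from about 0.425 to 0.95 m from the base axis. Payload 16.7 kg.
Tool frame: the origin (TCP) lies midway between the tips of the shut fingers; the grasp point (between the pads) lies 19 mm behind it; z points along the fingers, y is the direction in which the jaws open and shut (so a half turn about z gives the same grasp; the last joint's range is limited). The gripper opens to 94 mm and grips with 3 to 60 N. Pads are 16 mm wide; open, the fingers measure 119 mm over their backs; the gripper's body (75 mm by 177 mm) begins 78 mm behind the grasp point.
Start: joints at [-81.962, 24.414, 4.234, 92.017, -1.954, 63.644, -3.845], TCP at [0.193, 0.647, 0.205] pointing down, gripper open.
Joint ranges: [-163.25, 163.25], [-28.42, 122.38], [-70.27, 78.77], [12.13, 141.07], [-58.53, 238.53], [9.26, 117.41], [-156.51, 156.51]. Speed limits (degrees/s): [108.29, 108.29, 136.94, 136.94, 172.46, 172.46, 172.46].

### API

Orientations are given as a 3x3 rotation matrix whose columns are the frame's x, y, z axes.
In Python, from rig import telemetry, viewer, robot gives the robot as it stands. The module is installed in compiled form; this text tells all that it offers.
- The arm moves only by the tool drive_tool, never from a script. Its argument "plan" is a list that holds one entry, the list of rows, each a list of 5 numbers: the finger opening in m, from 0 to 0.094, then the shift along the world's x, y, z in m, then the turn about the world's z in degrees. A call has 1 to 5 rows; each row shifts and turns the pose as measured when the row begins; what a row does not reach is not made up. A row lasts 1/10 s, in which the tool goes at most 50 mm and 8.59 degrees, less where a joint would pass 70% of its speed; a pose out of reach is approached as far as the arm can. A call is refused whole if a number of a shift passes 0.05 or a number of a turn 8.59, either way. A call with a gripper value outside its range is refused whole. The fingers move at their own pace and stop on an object; the grip force is fixed at half the most. Time passes only in rows, so rows that do not move let the fingers close. It gives the time, the measured TCP pose, the force and the opening at its end, in the units of the state.
- telemetry.read_state(): the state, without advancing time (a new reading comes with each control period).
- viewer.get_image(name): name is "side" or "top"; returns a dict with "color" (400x640x3 uint8, red, green, blue), "fx", "fy", "cx", "cy" (pixels), "R" (3x3) and "t" (3): a world point X has camera coordinates R X + t. Camera axes: x right, y down, z forward; pixel columns grow to the right and rows downward; lengths in m; the calibration is good to about 2 mm. A picture is of the moment at which its call begins. There is no depth.
- robot.finish_job(): hands the job in, once; it reports no verdict.
The state is a dict: "time": time; "qpos": joint angles; "qd": joint speeds; "tau": joint torques, N m; "position": TCP position; "orientation": TCP orientation; "ft_force": force on the tool from outside, world axes, zero at the start; "wrist_torque": the same for the moment, N m; "grip_width": opening from 0.0 (shut) to 1.0 (fully open).
Only numpy, scipy, OpenCV 4.12 (cv2) and the standard library are available. Lean on these libraries where they do the work, as an engineer would, in place of code of your own. Each camera call takes 0.05 s, during which the arm holds its last target. There are 200 camera calls.

## Working session

There is one attempt and no reset: what is moved stays moved. The work goes in short steps, Python scripts to look and compute and a tool call to move; the robot and the scene stay as the last step left them, time stands still between calls to the robot, and variables do not carry over. Pictures are saved under pics/ and viewed, about 8 in all and at most 12, crops included, and the job is handed in when it is done.

Besides the shell and the picture viewer there is one more tool, called after ">>>" by a JSON object that holds its "name" and its "arguments". drive_tool: Moves the arm, as the interface text tells. Its arguments: {"type":"object","properties":{"plan":{"type":"array","items":{"type":"array","items":{"type":"array","items":{"type":"number"}}}}},"required":["plan"]}

```bash
mkdir -p pics; cat > h.py <<'E'
import numpy as np,cv2
from rig import telemetry,viewer,robot
def snap(n,f):
    d=viewer.get_image(n); cv2.imwrite('pics/'+f+'.png',cv2.cvtColor(d['color'],cv2.COLOR_RGB2BGR)); np.savez('pics/'+f+'.npz',**d); return d
def ld(f): return dict(np.load('pics/'+f+'.npz'))
def px(d,X):
    c=d['R']@np.array(X,float)+d['t']; return np.array([d['fx']*c[0]/c[2]+d['cx'],d['fy']*c[1]/c[2]+d['cy']])
def at(d,u,v,z):
    r=d['R'].T@np.array([(u-d['cx'])/d['fx'],(v-d['cy'])/d['fy'],1]); o=-d['R'].T@d['t']; return o+r*(z-o[2])/r[2]
def crop(f,x,y,w,h,s,g):
    im=cv2.imread('pics/'+f+'.png')[y:y+h,x:x+w]; cv2.imwrite('pics/'+g+'.png',cv2.resize(im,None,fx=s,fy=s,interpolation=cv2.INTER_CUBIC))
E
python3 - <<'E'
from h import *
for n in('top','side'):
    d=snap(n,n+'0'); print(n,d['fx'],d['cx'],d['cy'],-d['R'].T@d['t'],d['R'].round(3).tolist())
s=telemetry.read_state(); print(s)
E
```

```text
top 429.1728462984063 313.32925851875626 200.7709591999731 [0.30849767 0.03909511 1.46337907] [[0.025, -1.0, 0.006], [-0.986, -0.025, -0.163], [0.164, -0.001, -0.987]]
side 423.55443591753 316.75031528766374 198.62431680740593 [ 0.24237508 -0.94757853  0.69649469] [[0.953, -0.304, 0.011], [-0.157, -0.521, -0.839], [0.26, 0.797, -0.544]]
{'time': 0.1, 'qpos': array([-81.96006096,  24.44514625,   4.23139224,  92.04629977,
        -1.95494935,  63.64507238,  -3.84753396]), 'qd': array([ 0.07751953, -0.14010367,  0.03475717, -0.13181572,  0.06467738,
       -0.0424379 , -0.08073671]), 'tau': array([ 7.81186827e-03, -9.37471390e+01,  3.67749833e+00, -4.55042553e+01,
       -4.84672165e-02,  1.68689957e-02,  2.27940188e-05]), 'position': array([0.19281168, 0.64647437, 0.20487385]), 'orientation': array([[-9.58268456e-01,  2.85869720e-01, -2.65034952e-04],
       [ 2.85869837e-01,  9.58267835e-01, -1.09199469e-03],
       [-5.81937455e-05, -1.12218956e-03, -9.99999369e-01]]), 'ft_force': array([ 0.3980091 , -0.3682049 , -0.15495945]), 'wrist_torque': array([ 0.02368008,  0.02818366, -0.03839081]), 'grip_width': 1.0030568226127112}
```

View pics/top0.png

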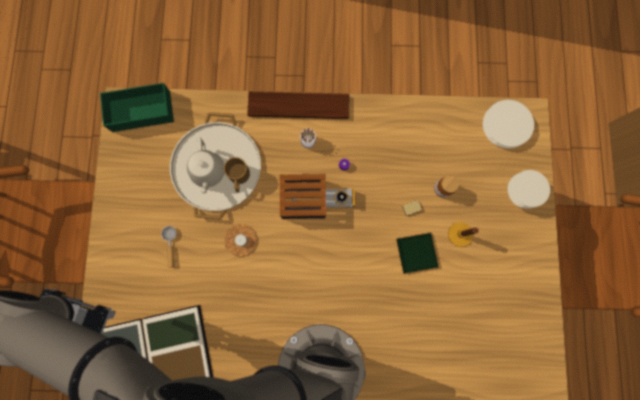

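View pics/side0.png

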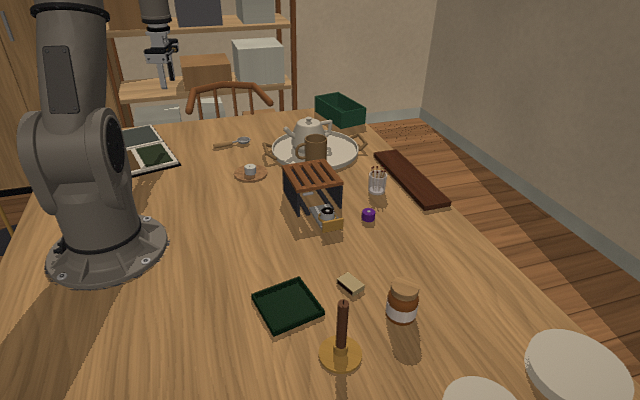

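Top: spent in the carriage at (342,197), fresh on the coaster at (240,240), and the shallow dark green dish at (417,253). The deep green box at (137,107) and the purple one at (344,164) are decoys. I'll enlarge both views.

```bash
python3 - <<'E'
from h import *
crop('top0',210,140,260,150,3,'c1'); crop('side0',220,120,160,110,5,'c2')
d=ld('top0')
for n,u,v,z in(('dish',417.5,253,.01),('fresh',240.5,240,.03),('spent',342,197,.044),('coaster',240.5,240,.006),('purple',344,164,.02)): print(n,at(d,u,v,z).round(4))
E
```

```text
dish [ 0.38   -0.3183  0.01  ]
fresh [0.4074 0.2764 0.03  ]
spent [ 0.559  -0.0589  0.044 ]
coaster [0.4091 0.2803 0.006 ]
purple [ 0.6793 -0.0659  0.02  ]
```

View pics/c1.png

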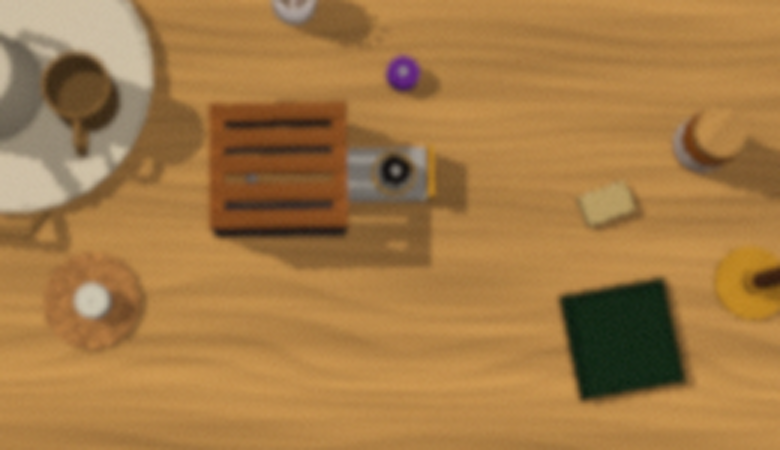

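View pics/c2.png

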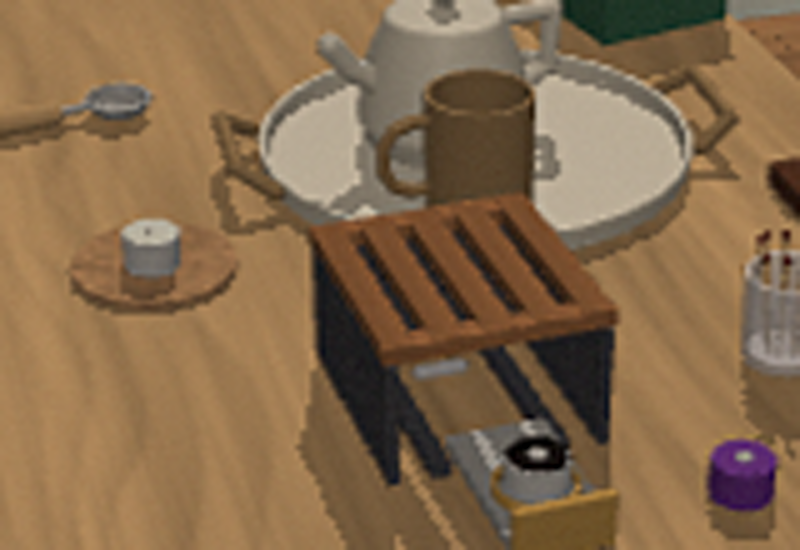

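```bash
python3 - <<'E'
from h import *
d=ld('top0'); s=ld('side0')
T=lambda x,y,z:at(d,210+(x+.5)/3-.5,140+(y+.5)/3-.5,z).round(4)
S=lambda x,y,z:at(s,220+(x+.5)/5-.5,120+(y+.5)/5-.5,z).round(4)
for p in((347,103),(347,229),(210,103),(211,229)): print('slat',T(*p,.092))
for p in((313,232),(385,358),(617,314),(524,198)): print('slat S',S(*p,.092))
print('spent',T(395,170,.044),S(538,453,.044)); print('fresh',T(92,299,.03),S(150,230,.03))
print('plate top',T(432,148,.041),T(432,195,.041),S(515,507,.041),S(615,492,.041))
print('dish',*[T(*p,.014) for p in((560,297),(664,279),(686,382),(582,400))])
E
```

```text
slat [0.6256 0.     0.092 ]
slat [ 0.4871 -0.0028  0.092 ]
slat [0.6217 0.1494 0.092 ]
slat [0.4834 0.1431 0.092 ]
slat S [0.4874 0.1369 0.092 ]
slat S [ 0.4908 -0.0115  0.092 ]
slat S [ 0.627 -0.004  0.092]
slat S [0.6214 0.1424 0.092 ]
spent [ 0.5612 -0.0566  0.044 ] [ 0.5642 -0.055   0.044 ]
fresh [0.4096 0.277  0.03  ] [0.411  0.2811 0.03  ]
plate top [ 0.588  -0.0981  0.041 ] [ 0.5344 -0.0986  0.041 ] [ 0.5379 -0.0948  0.041 ] [ 0.5931 -0.0974  0.041 ]
dish [ 0.4261 -0.2464  0.014 ] [ 0.4494 -0.3641  0.014 ] [ 0.335  -0.3863  0.014 ] [ 0.3123 -0.2701  0.014 ]
```

>>> {"name": "drive_tool", "arguments": {"plan": [[[0.064,0.022,-0.043,0,-8],[0.064,0.022,-0.043,0,-8],[0.064,0.022,-0.043,0,-8],[0.064,0.022,-0.043,0,-8],[0.064,0.022,-0.043,0,-8]]]}}

```text
time: 0.6
position: [0.2998, 0.4281, 0.2014]
orientation: [[-0.538, 0.843, -0.004], [0.843, 0.538, -0.001], [0.001, -0.004, -1.0]]
ft_force: [1.0, -0.2, 0.9]
grip_width: 0.684
```

>>> {"name": "drive_tool", "arguments": {"plan": [[[0.064,0.022,-0.043,0,-8],[0.064,0.022,-0.043,0,-8],[0.064,0.022,-0.043,0,-8],[0.064,0.022,-0.043,0,-8],[0.064,0.022,-0.043,0,0]]]}}

```text
time: 1.1
position: [0.4111, 0.2043, 0.2011]
orientation: [[0.019, 1.0, -0.005], [1.0, -0.019, 0.003], [0.003, -0.005, -1.0]]
ft_force: [0.7, 0.6, 0.0]
grip_width: 0.681
```

>>> {"name": "drive_tool", "arguments": {"plan": [[[0.064,0.022,-0.043,0,0],[0.064,0.022,-0.043,0,0],[0.064,0.022,-0.043,0,0],[0.064,0.022,-0.043,0,0],[0.064,0,0,0,0]]]}}

```text
time: 1.6
position: [0.5019, 0.0195, 0.2019]
orientation: [[0.026, 1.0, -0.003], [1.0, -0.026, 0.003], [0.003, -0.003, -1.0]]
ft_force: [0.5, 0.8, 0.6]
grip_width: 0.681
```

>>> {"name": "drive_tool", "arguments": {"plan": [[[0.064,0.03,-0.038,0,3],[0.064,0.03,-0.038,0,0],[0.064,0,0,-0.04,0],[0.064,0,0,-0.04,0],[0.064,0,0,-0.04,0]]]}}

```text
time: 2.1
position: [0.5648, -0.057, 0.0822]
orientation: [[-0.028, 1.0, 0.005], [1.0, 0.028, 0.004], [0.004, 0.005, -1.0]]
ft_force: [1.0, 1.4, 0.3]
grip_width: 0.681
```

```bash
python3 - <<'E'
from h import *
d=snap('side','s1'); snap('top','t1')
crop('s1',250,110,160,120,5,'c3')
print(telemetry.read_state()['position'],px(d,telemetry.read_state()['position']))
E
```

```text
[ 0.56133776 -0.05631977  0.07921604] [326.66066575 199.76122361]
```

View pics/c3.png

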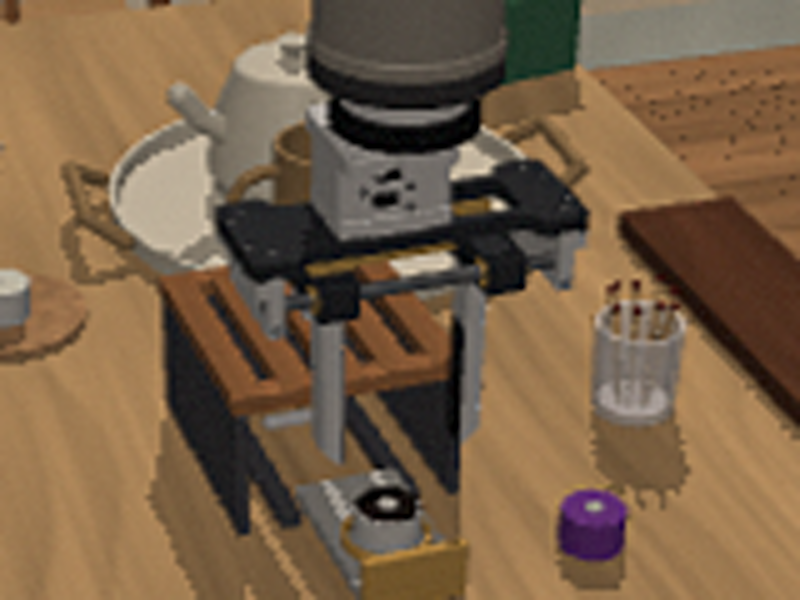

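>>> {"name": "drive_tool", "arguments": {"plan": [[[0.064,0,0,-0.025,0],[0.064,0,0,-0.02,0],[0.064,0,0,-0.002,0],[0.03,0,0,0,0],[0.03,0,0,0,0]]]}}

```text
time: 2.7
position: [0.5641, -0.0553, 0.0381]
orientation: [[-0.029, 1.0, 0.0], [1.0, 0.029, 0.005], [0.005, 0.0, -1.0]]
ft_force: [0.3, 0.3, -0.3]
grip_width: 0.547
```

>>> {"name": "drive_tool", "arguments": {"plan": [[[0.03,0,0,0,0],[0.03,0,0,0,0],[0.03,0,0,0,0]]]}}

```text
time: 3.0
position: [0.5648, -0.0548, 0.0409]
orientation: [[-0.03, 1.0, 0.002], [1.0, 0.03, 0.006], [0.006, 0.003, -1.0]]
ft_force: [-0.7, 0.4, -0.5]
grip_width: 0.391
```

>>> {"name": "drive_tool", "arguments": {"plan": [[[0.06,0,0,0,0],[0.06,0,0,0,0],[0.06,-0.002,-0.001,-0.005,0]]]}}

```text
time: 3.3
position: [0.564, -0.0557, 0.0368]
orientation: [[-0.03, 1.0, 0.005], [1.0, 0.03, 0.006], [0.006, 0.005, -1.0]]
ft_force: [-0.1, 0.2, -0.3]
grip_width: 0.605
```

```bash
python3 - <<'E'
from h import *
for i in range(4): snap('side','s2'); s=telemetry.read_state(); print(s['position'],s['grip_width'],s['ft_force'])
E
```

```text
[ 0.562931   -0.0559503   0.03574813] 0.6274712666811615 [-1.01977878 -0.11339461 -0.51155668]
[ 0.56275407 -0.05595022  0.0358593 ] 0.6328876693246599 [ 0.17125683 -0.04164271 -0.7890045 ]
[ 0.56289326 -0.05592476  0.03606137] 0.6342900878119561 [-0.2772708   0.77410584  0.49016672]
[ 0.56304797 -0.0559148   0.03621365] 0.6375704257312529 [-0.75122497  0.90542388  0.8182057 ]
```

>>> {"name": "drive_tool", "arguments": {"plan": [[[0.06,0,0,-0.006,0],[0.03,0,0,-0.001,0],[0.03,0,0,-0.001,0],[0.03,0,0,-0.001,0],[0.03,0,0,0,0]]]}}

```text
time: 4.0
position: [0.5645, -0.0561, 0.0272]
orientation: [[-0.029, 1.0, 0.005], [1.0, 0.029, 0.006], [0.006, 0.006, -1.0]]
ft_force: [-0.4, 0.3, 0.7]
grip_width: 0.399
```

>>> {"name": "drive_tool", "arguments": {"plan": [[[0.03,0,0,0,0],[0.03,0,0,0,0]]]}}

```text
time: 4.2
position: [0.5645, -0.056, 0.0272]
orientation: [[-0.029, 1.0, 0.005], [1.0, 0.029, 0.006], [0.006, 0.006, -1.0]]
ft_force: [-0.1, -0.2, 1.7]
grip_width: 0.396
```

>>> {"name": "drive_tool", "arguments": {"plan": [[[0.03,0,0,0.02,0],[0.03,0,0,0.04,0],[0.03,0,0,0.04,0],[0.03,-0.02,-0.03,0.01,0],[0.03,-0.03,-0.04,0,0]]]}}

```text
time: 4.7
position: [0.5148, -0.1231, 0.1393]
orientation: [[-0.038, 0.999, 0.002], [0.999, 0.038, 0.004], [0.004, 0.003, -1.0]]
ft_force: [0.9, -1.7, 0.0]
grip_width: 0.397
```

>>> {"name": "drive_tool", "arguments": {"plan": [[[0.03,-0.03,-0.04,0,0],[0.03,-0.03,-0.04,0,0],[0.03,-0.03,-0.04,0,0],[0.03,-0.02,-0.03,0,0],[0.03,0,0,0,0]]]}}

```text
time: 5.2
position: [0.3977, -0.2793, 0.1405]
orientation: [[-0.034, 0.999, 0.006], [0.999, 0.034, 0.005], [0.005, 0.006, -1.0]]
ft_force: [0.2, 0.8, 0.8]
grip_width: 0.399
```

```bash
python3 - <<'E'
from h import *
d=snap('side','s3'); s=telemetry.read_state(); print(s['position'],s['grip_width'],s['ft_force'])
im=cv2.imread('pics/s3.png'); cv2.imwrite('pics/c4.png',cv2.resize(im[100:340,200:420],None,fx=2.5,fy=2.5))
E
```

```text
[ 0.39892207 -0.2776985   0.14040192] 0.3986096045158323 [-0.06201487 -0.20169567  0.48133767]
```

View pics/c4.png

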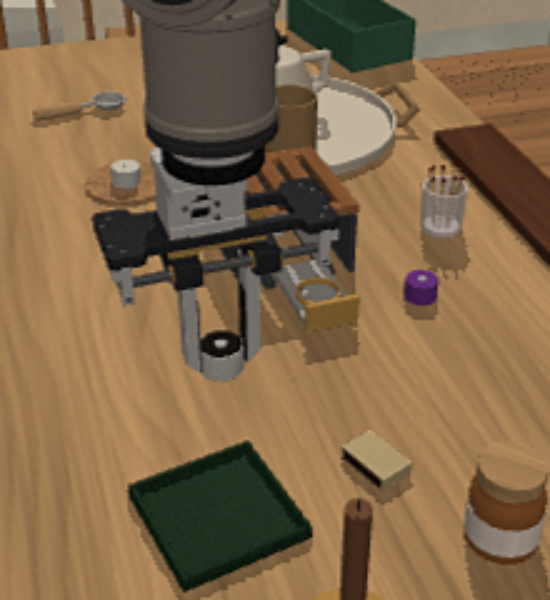

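Spent is held upright at (222,350) and the cup is empty at (318,290). Lowering into the dish.

>>> {"name": "drive_tool", "arguments": {"plan": [[[0.03,-0.018,-0.037,-0.04,0],[0.03,0,0,-0.04,0],[0.03,0,0,-0.023,0],[0.03,0,0,-0.008,0],[0.03,0,0,-0.003,0]]]}}

```text
time: 5.75
position: [0.3889, -0.3053, 0.0295]
orientation: [[-0.044, 0.999, 0.009], [0.999, 0.044, 0.006], [0.006, 0.009, -1.0]]
ft_force: [-0.0, 0.5, 0.3]
grip_width: 0.396
```

```bash
python3 - <<'E'
from h import *
d=snap('side','s4'); s=telemetry.read_state(); print(s['position'],s['grip_width'],s['ft_force'])
E
```

```text
[ 0.38900533 -0.30525587  0.02955683] 0.3991580908477798 [ 0.09466029 -0.01989187  0.0698977 ]
```

>>> {"name": "drive_tool", "arguments": {"plan": [[[0.03,-0.007,-0.01,-0.006,0],[0.03,0,0,-0.004,0],[0.03,0,0,-0.003,0],[0.03,0,0,-0.002,0]]]}}

```text
time: 6.2
position: [0.3857, -0.3144, 0.0172]
orientation: [[-0.047, 0.999, 0.014], [0.999, 0.047, 0.005], [0.004, 0.014, -1.0]]
ft_force: [-0.9, 0.5, 0.1]
grip_width: 0.396
```

```bash
python3 - <<'E'
from h import *
d=snap('side','s4'); s=telemetry.read_state(); print(s['position'],s['grip_width'],s['ft_force'])
E
```

```text
[ 0.38574318 -0.31430543  0.01703806] 0.3985402112915647 [-0.59390303 -0.09602426 -0.7137949 ]
```

>>> {"name": "drive_tool", "arguments": {"plan": [[[0.03,0,0,-0.002,0],[0.03,0,0,-0.002,0],[0.03,0,0,-0.001,0]]]}}

```text
time: 6.55
position: [0.3867, -0.314, 0.0126]
orientation: [[-0.048, 0.999, 0.015], [0.999, 0.048, 0.005], [0.004, 0.015, -1.0]]
ft_force: [-7.0, 1.8, 23.5]
grip_width: 0.399
```

```bash
python3 - <<'E'
from h import *
d=snap('side','s4'); s=telemetry.read_state(); print(s['position'],s['grip_width'],s['ft_force'])
E
```

```text
[ 0.38668886 -0.31403779  0.01249511] 0.39738389219163217 [-0.30285761  0.21281894  4.70063919]
```

>>> {"name": "drive_tool", "arguments": {"plan": [[[0.06,0,0,0.001,0],[0.06,0,0,0,0],[0.06,0,0,0,0],[0.06,0,0,0.001,0],[0.06,0,0,0.02,0]]]}}

```text
time: 7.1
position: [0.3857, -0.3133, 0.0334]
orientation: [[-0.048, 0.999, 0.012], [0.999, 0.048, 0.006], [0.006, 0.012, -1.0]]
ft_force: [0.9, -0.5, 0.3]
grip_width: 0.637
```

>>> {"name": "drive_tool", "arguments": {"plan": [[[0.06,0,0,0.04,0],[0.06,0,0,0.05,0],[0.06,0,0,0.05,0],[0.06,0,0.02,0.03,0],[0.06,0,0.04,0,0]]]}}

```text
time: 7.6
position: [0.3832, -0.2566, 0.21]
orientation: [[-0.039, 0.999, 0.009], [0.999, 0.039, 0.004], [0.004, 0.009, -1.0]]
ft_force: [1.2, 0.8, -0.3]
grip_width: 0.639
```

```bash
python3 - <<'E'
from h import *
d=snap('side','s5'); s=telemetry.read_state(); print(s['position'],s['grip_width'],s['ft_force'])
im=cv2.imread('pics/s5.png'); cv2.imwrite('pics/c5.png',cv2.resize(im[100:340,200:420],None,fx=2.5,fy=2.5))
E
```

```text
[ 0.38274503 -0.24986379  0.20823543] 0.6384468279928543 [ 1.40675205 -0.42608859 -0.48463144]
```

View pics/c5.png

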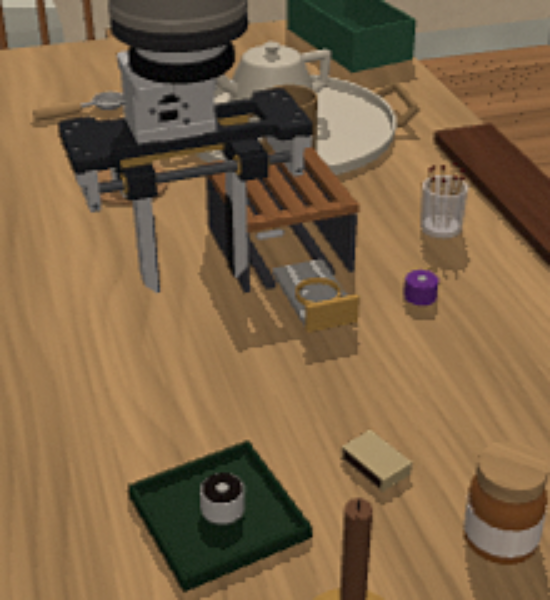

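Spent stands upright in the dish at (222,495). Now to the fresh one, bowing outward to stay clear of the minimum reach.

>>> {"name": "drive_tool", "arguments": {"plan": [[[0.064,0.02,0.045,0,-1],[0.064,0.02,0.045,0,0],[0.064,0.02,0.045,0,0],[0.064,0.02,0.045,0,0],[0.064,0.01,0.045,0,0]]]}}

```text
time: 8.15
position: [0.4713, -0.0236, 0.2101]
orientation: [[-0.02, 1.0, 0.014], [1.0, 0.02, 0.011], [0.01, 0.014, -1.0]]
ft_force: [-0.1, -1.1, -0.1]
grip_width: 0.683
```

>>> {"name": "drive_tool", "arguments": {"plan": [[[0.064,0,0.045,0,0],[0.064,-0.01,0.045,0,0],[0.064,-0.01,0.045,0,0],[0.064,-0.01,0.045,0,0],[0.064,-0.01,0.045,0,0]]]}}

```text
time: 8.65
position: [0.4297, 0.2106, 0.2101]
orientation: [[-0.019, 1.0, 0.014], [1.0, 0.019, 0.011], [0.01, 0.015, -1.0]]
ft_force: [1.2, -0.2, -0.5]
grip_width: 0.681
```

```bash
python3 - <<'E'
from h import *
s=telemetry.read_state(); print(s['position'],s['orientation'])
d=snap('top','t5')
s=telemetry.read_state(); print(s['position'])
f=ld('s5'); print('cup',at(f,200+320/2.5-.3,100+291/2.5-.3,.027))
E
```

```text
[0.42966941 0.21061227 0.21010644] [[-0.01944225  0.99970823  0.01433381]
 [ 0.99975741  0.0192908   0.0106297 ]
 [ 0.01035009  0.014537   -0.99984076]]
[0.42766387 0.21804358 0.20994191]
cup [ 0.56470497 -0.05906337  0.027     ]
```

>>> {"name": "drive_tool", "arguments": {"plan": [[[0.064,-0.01,0.033,-0.02,0],[0.064,-0.007,0.025,-0.04,0],[0.064,0,0,-0.04,0],[0.064,0,0,-0.02,0],[0.064,0,0,0,0]]]}}

```text
time: 9.2
position: [0.4081, 0.2822, 0.0866]
orientation: [[-0.033, 0.999, 0.015], [0.999, 0.033, 0.015], [0.014, 0.016, -1.0]]
ft_force: [0.5, 0.0, 0.5]
grip_width: 0.68
```

```bash
python3 - <<'E'
from h import *
d=snap('side','s6'); s=telemetry.read_state(); print(s['position'],px(d,s['position']))
crop('s6',190,80,140,110,5,'c6')
E
```

```text
[0.40867081 0.28239518 0.08779801] [247.44025664 149.60477694]
```

View pics/c6.png

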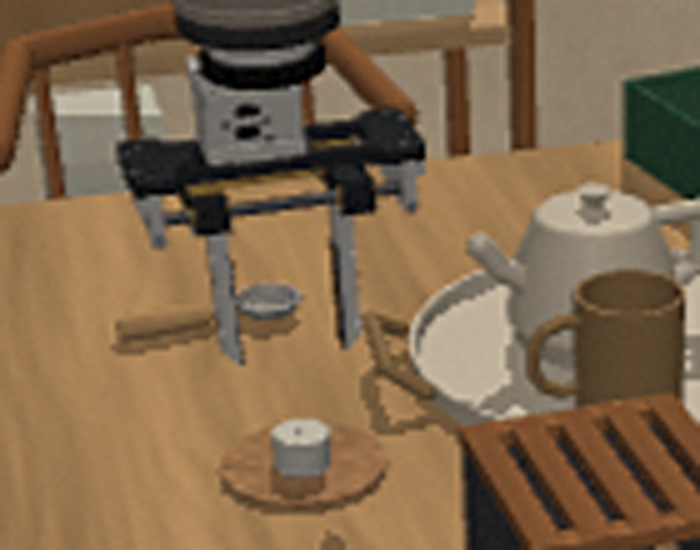

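>>> {"name": "drive_tool", "arguments": {"plan": [[[0.064,0.002,-0.002,-0.03,0],[0.064,0,0,-0.025,0],[0.064,0,0,-0.015,0],[0.064,0,0,-0.004,0]]]}}

```text
time: 9.65
position: [0.4145, 0.2822, 0.0178]
orientation: [[-0.031, 0.999, 0.022], [0.999, 0.031, 0.022], [0.022, 0.023, -1.0]]
ft_force: [-0.2, 0.3, 0.1]
grip_width: 0.678
```

```bash
python3 - <<'E'
from h import *
d=snap('side','s7'); s=telemetry.read_state(); print(s['position'],s['ft_force'])
E
```

```text
[0.41468234 0.28229827 0.01793409] [-0.76945324 -0.35230243 -0.97454061]
```

>>> {"name": "drive_tool", "arguments": {"plan": [[[0.064,-0.003,-0.003,-0.004,0],[0.03,0,0,0,0],[0.03,0,0,0,0],[0.03,0,0,0,0],[0.03,0,0,0,0]]]}}

```text
time: 10.2
position: [0.4134, 0.2805, 0.0179]
orientation: [[-0.031, 0.999, 0.026], [0.999, 0.03, 0.027], [0.026, 0.027, -0.999]]
ft_force: [-0.3, -0.4, -0.9]
grip_width: 0.396
```

>>> {"name": "drive_tool", "arguments": {"plan": [[[0.03,0,0,0,0],[0.03,0,0,0,0]]]}}

```text
time: 10.4
position: [0.4136, 0.2808, 0.0183]
orientation: [[-0.031, 0.999, 0.026], [0.999, 0.03, 0.027], [0.026, 0.027, -0.999]]
ft_force: [0.2, 0.1, -0.1]
grip_width: 0.397
```

```bash
python3 - <<'E'
from h import *
d=snap('top','t7');d=snap('side','s7'); s=telemetry.read_state(); print(s['position'],s['ft_force'],s['grip_width'])
E
```

```text
[0.41354275 0.28072064 0.01816086] [ 0.69530014  1.12111722 -0.42756577] 0.3938062770413636
```

>>> {"name": "drive_tool", "arguments": {"plan": [[[0.03,0,0,0.02,0],[0.03,0,0,0.04,0],[0.03,0,0,0.045,0],[0.03,0,-0.02,0.045,0],[0.03,0.015,-0.04,0,0]]]}}

```text
time: 11.0
position: [0.4263, 0.2217, 0.172]
orientation: [[-0.037, 0.999, 0.024], [0.999, 0.037, 0.024], [0.023, 0.025, -0.999]]
ft_force: [1.4, -0.3, -1.0]
grip_width: 0.395
```

>>> {"name": "drive_tool", "arguments": {"plan": [[[0.03,0.02,-0.04,0,0],[0.03,0.02,-0.04,0,0],[0.03,0.02,-0.04,0,0],[0.03,0.02,-0.04,0,0],[0.03,0.02,-0.04,0,0]]]}}

```text
time: 11.5
position: [0.5285, 0.0158, 0.1751]
orientation: [[-0.043, 0.999, 0.028], [0.999, 0.042, 0.029], [0.028, 0.03, -0.999]]
ft_force: [0.9, 1.0, -0.0]
grip_width: 0.396
```

>>> {"name": "drive_tool", "arguments": {"plan": [[[0.03,0.02,-0.03,0,0],[0.03,0.01,-0.02,0,0],[0.03,0,0,0,0]]]}}

```text
time: 11.8
position: [0.5607, -0.0432, 0.1752]
orientation: [[-0.036, 0.999, 0.03], [0.999, 0.035, 0.026], [0.025, 0.031, -0.999]]
ft_force: [-0.2, 0.0, -0.3]
grip_width: 0.397
```

>>> {"name": "drive_tool", "arguments": {"plan": [[[0.03,0.003,-0.013,-0.035,0],[0.03,0,0,-0.035,0],[0.03,0,0,-0.03,0],[0.03,0,0,-0.005,0],[0.03,0,0,0,0]]]}}

```text
time: 12.3
position: [0.5634, -0.0547, 0.0677]
orientation: [[-0.036, 0.999, 0.03], [0.999, 0.035, 0.027], [0.026, 0.031, -0.999]]
ft_force: [0.4, 0.1, -0.7]
grip_width: 0.396
```

```bash
python3 - <<'E'
from h import *
d=snap('side','s8'); s=telemetry.read_state(); print(s['position'],s['orientation'].round(3).tolist())
crop('s8',270,140,110,90,7,'c8')
b=s['position']+[0,0,-.0122]
print('bottom px',((px(d,b)-[270,140])*7).round(), 'cup px',((px(d,[.5645,-.0565,.027])-[270,140])*7).round())
E
```

```text
[ 0.56364332 -0.05453848  0.06817808] [[-0.036, 0.999, 0.031], [0.999, 0.036, 0.027], [0.026, 0.032, -0.999]]
bottom px [399. 465.] cup px [401. 529.]
```

View pics/c8.png

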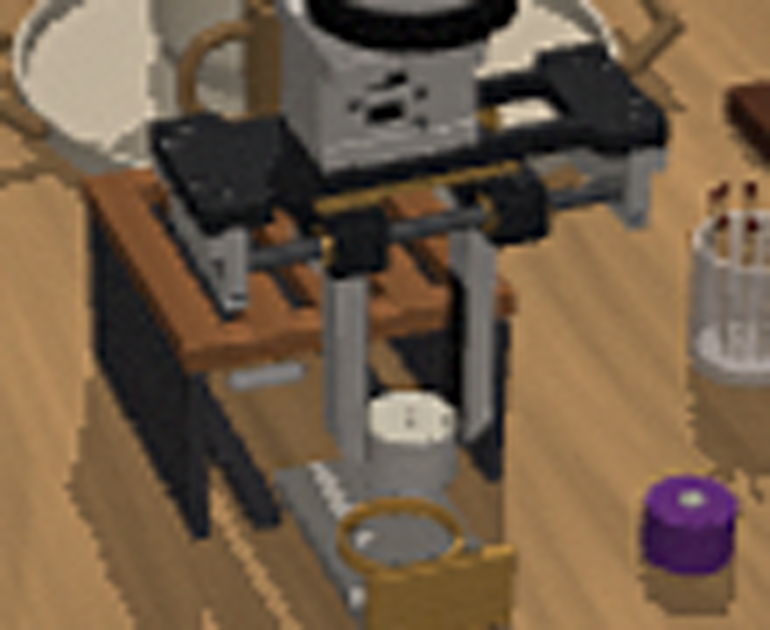

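```bash
python3 - <<'E'
from h import *
d=ld('s8'); q=lambda x,y,z:at(d,270+(x+.5)/7-.5,140+(y+.5)/7-.5,z).round(4)
print(q(412,419,.080),q(401,537,.027))
def ell(c,r,z): 
    p=np.array([((px(d,[c[0]+r*np.cos(a),c[1]+r*np.sin(a),z])-[270,140]+.5)*7-.5) for a in np.linspace(0,6.28,60)]); return p.min(0).round(),p.max(0).round()
print('ring',ell((.5645,-.0565),.0255,.027)); print('can top',ell((.5636,-.0555),.019,.08))
E
```

```text
[ 0.566  -0.0573  0.08  ] [ 0.5622 -0.0592  0.027 ]
ring (array([339., 495.]), array([470., 571.]))
can top (array([355., 391.]), array([454., 445.]))
```

>>> {"name": "drive_tool", "arguments": {"plan": [[[0.03,-0.002,-0.003,-0.012,0],[0.03,-0.001,0,-0.008,0],[0.03,0,0,0,0]]]}}

```text
time: 12.65
position: [0.5622, -0.0568, 0.0499]
orientation: [[-0.038, 0.999, 0.036], [0.999, 0.037, 0.029], [0.027, 0.037, -0.999]]
ft_force: [0.8, 0.1, -0.8]
grip_width: 0.394
```

```bash
python3 - <<'E'
from h import *
d=snap('side','s9'); s=telemetry.read_state(); print(s['position'],s['orientation'].round(3).tolist(),s['ft_force'])
E
```

```text
[ 0.56243538 -0.05691477  0.05022332] [[-0.038, 0.999, 0.036], [0.999, 0.037, 0.028], [0.027, 0.037, -0.999]] [-0.33638926 -0.46666115  0.20138837]
```

>>> {"name": "drive_tool", "arguments": {"plan": [[[0.03,-0.001,0,-0.007,0],[0.03,0,0,-0.004,0],[0.03,0,0,-0.002,0]]]}}

```text
time: 13.0
position: [0.5621, -0.0568, 0.0373]
orientation: [[-0.038, 0.999, 0.038], [0.999, 0.037, 0.029], [0.027, 0.039, -0.999]]
ft_force: [0.8, 0.2, 0.2]
grip_width: 0.397
```

```bash
python3 - <<'E'
from h import *
d=snap('side','s10'); s=telemetry.read_state(); print(s['position'],s['orientation'].round(3).tolist(),s['ft_force'])
E
```

```text
[ 0.56192399 -0.05679877  0.03702117] [[-0.038, 0.999, 0.037], [0.999, 0.037, 0.029], [0.027, 0.038, -0.999]] [-0.70440961  0.31045776 -0.81682492]
```

Its underside is below the rim with no contact force, so it's entering the cup.

>>> {"name": "drive_tool", "arguments": {"plan": [[[0.03,0,0,-0.003,0],[0.03,0,0,-0.002,0],[0.03,0,0,-0.001,0]]]}}

```text
time: 13.35
position: [0.5623, -0.0569, 0.0314]
orientation: [[-0.038, 0.999, 0.038], [0.999, 0.037, 0.029], [0.028, 0.039, -0.999]]
ft_force: [-1.8, 0.4, 14.2]
grip_width: 0.395
```

```bash
python3 - <<'E'
from h import *
d=snap('side','s11'); s=telemetry.read_state(); print(s['position'],s['ft_force'])
E
```

```text
[ 0.56240857 -0.05683295  0.03131159] [-3.88853387  0.75810607 13.35726564]
```

>>> {"name": "drive_tool", "arguments": {"plan": [[[0.054,0,0,0.001,0],[0.054,0,0,0,0],[0.054,0,0,0,0],[0.054,0,0,0.001,0],[0.056,0,0,0.01,0]]]}}

```text
time: 13.9
position: [0.5619, -0.0569, 0.0428]
orientation: [[-0.038, 0.999, 0.037], [0.999, 0.037, 0.029], [0.028, 0.038, -0.999]]
ft_force: [0.4, 0.4, -0.4]
grip_width: 0.593
```

>>> {"name": "drive_tool", "arguments": {"plan": [[[0.056,0,0,0.03,0],[0.056,0,-0.01,0.045,0],[0.056,0,-0.04,0.045,0],[0.056,0,-0.04,0.03,0],[0,0,-0.03,0,0]]]}}

```text
time: 14.4
position: [0.5611, -0.1704, 0.1947]
orientation: [[-0.044, 0.998, 0.036], [0.999, 0.043, 0.029], [0.027, 0.037, -0.999]]
ft_force: [0.5, 0.5, -0.6]
grip_width: 0.544
```

```bash
python3 - <<'E'
from h import *
d=snap('side','s12'); s=telemetry.read_state(); print(s['position'],s['qpos'].round(1))
crop('s12',240,100,160,130,5,'c12')
E
```

```text
[ 0.55994405 -0.17494371  0.1935508 ] [-16.4  18.3  35.6 107.1 -15.   57.2  28. ]
```

View pics/c12.png

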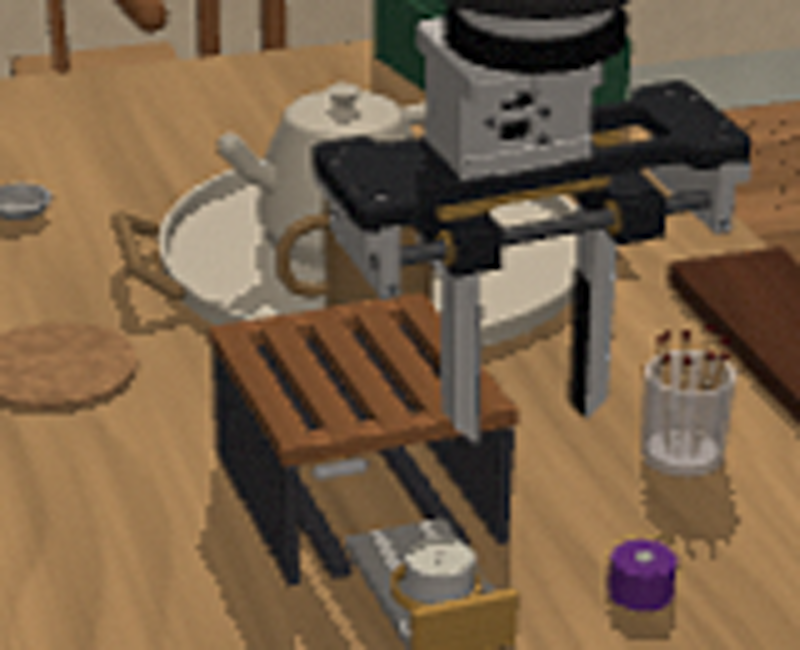

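Fresh sits level in the cup at (440,560). The interface has no tilt command, so I'll try to get tilt by straining at the reach limit, in free space up high.

>>> {"name": "drive_tool", "arguments": {"plan": [[[0,0.02,-0.02,0.05,0],[0,0.04,0,0.04,0],[0,0.05,0,0.02,0],[0,0.05,0,0,0],[0,0.05,0,0,0]]]}}

```text
time: 14.95
position: [0.757, -0.193, 0.2991]
orientation: [[-0.032, 0.999, 0.038], [0.999, 0.03, 0.028], [0.027, 0.039, -0.999]]
ft_force: [0.1, 0.5, -0.3]
grip_width: 0.081
```

>>> {"name": "drive_tool", "arguments": {"plan": [[[0,0.05,0,0,0],[0,0.05,0,0,0],[0,0.05,0,0,0],[0,0.05,0,0,0],[0,0.05,0,0,0]]]}}

```text
time: 15.45
position: [0.9482, -0.1933, 0.305]
orientation: [[-0.022, 0.999, 0.046], [0.999, 0.021, 0.027], [0.026, 0.046, -0.999]]
ft_force: [-0.1, -1.1, 0.5]
grip_width: 0.006
```

```bash
python3 - <<'E'
from h import *
s=telemetry.read_state(); print(s['position'],s['qpos'].round(1))
E
```

```text
[ 0.94817962 -0.19331048  0.30499091] [  1.8  59.   34.   24.9 -31.2  97.6  16.5]
```

>>> {"name": "drive_tool", "arguments": {"plan": [[[0,0.05,0,0,0],[0,0.05,0,0,0]]]}}

```text
time: 15.65
position: [0.9809, -0.1972, 0.301]
orientation: [[-0.001, 0.996, 0.085], [1.0, -0.001, 0.027], [0.027, 0.085, -0.996]]
ft_force: [-0.5, -2.4, 1.4]
grip_width: 0.006
```

>>> {"name": "drive_tool", "arguments": {"plan": [[[0,0.05,0,0,0],[0,0.05,0,0,0],[0,0.05,0,0,0],[0,0.05,0,0,0],[0,0.05,0,0,0]]]}}

```text
time: 16.15
position: [1.0713, -0.1754, 0.2387]
orientation: [[0.017, 0.972, 0.236], [1.0, -0.012, -0.024], [-0.021, 0.236, -0.971]]
ft_force: [0.4, -0.6, -0.1]
grip_width: 0.004
```

```bash
python3 - <<'E'
from h import *
s=telemetry.read_state(); print(s['position'],s['qpos'].round(1))
E
```

```text
[ 1.07129219 -0.17543365  0.23871234] [  1.8  71.4  59.7  12.2 -58.4  88.5  11.5]
```

Straining outward does tilt the tool: 14° so far. Continuing, with some lift.

>>> {"name": "drive_tool", "arguments": {"plan": [[[0,0.05,0,0.04,0],[0,0.05,0,0.04,0],[0,0.05,0,0.04,0],[0,0.05,0,0.04,0],[0,0.05,0,0.04,0]]]}}

```text
time: 16.65
position: [1.1073, -0.1494, 0.3424]
orientation: [[0.025, 0.916, 0.401], [0.999, -0.005, -0.05], [-0.044, 0.402, -0.915]]
ft_force: [-0.2, 0.2, 0.3]
grip_width: 0.005
```

>>> {"name": "drive_tool", "arguments": {"plan": [[[0,0.05,0,0.04,0],[0,0.05,0,0.04,0],[0,0.05,0,0.04,0],[0,0.05,0,0.04,0],[0,0.05,0,0.04,0]]]}}

```text
time: 17.15
position: [1.1436, -0.1296, 0.4317]
orientation: [[0.034, 0.827, 0.561], [0.998, 0.006, -0.07], [-0.061, 0.562, -0.825]]
ft_force: [-0.4, 0.3, 0.7]
grip_width: 0.007
```

```bash
python3 - <<'E'
from h import *
s=telemetry.read_state(); print(s['position'],s['qpos'].round(1))
E
```

```text
[ 1.1436003  -0.12960892  0.43165803] [ -2.   63.3  61.7  12.2 -58.5  76.1   8.4]
```

>>> {"name": "drive_tool", "arguments": {"plan": [[[0,0.05,0,0.04,0],[0,0.05,0,0.04,0],[0,0.05,0,0.04,0],[0,-0.03,0,0,4],[0,-0.05,0,0,6]]]}}

```text
time: 17.65
position: [1.1292, -0.1212, 0.4881]
orientation: [[-0.052, 0.751, 0.658], [0.996, 0.087, -0.021], [-0.073, 0.654, -0.753]]
ft_force: [0.9, -1.4, 2.7]
grip_width: 0.003
```

>>> {"name": "drive_tool", "arguments": {"plan": [[[0,-0.05,0,0,8],[0,-0.05,0,0,8],[0,-0.05,0,0,8],[0,-0.05,0,0,8],[0,-0.05,0,0,8]]]}}

```text
time: 18.15
position: [0.8979, -0.1159, 0.4901]
orientation: [[-0.657, 0.531, 0.535], [0.75, 0.534, 0.39], [-0.079, 0.658, -0.749]]
ft_force: [-0.2, -2.0, -0.8]
grip_width: 0.006
```

```bash
python3 - <<'E'
from h import *
s=telemetry.read_state(); print(s['position'],s['qpos'].round(1))
E
```

```text
[ 0.89789485 -0.11594896  0.49005152] [ -7.3  30.8  39.8  66.3 -58.   72.9  77.9]
```

>>> {"name": "drive_tool", "arguments": {"plan": [[[0,-0.04,-0.02,-0.01,8],[0,-0.04,-0.02,-0.01,8],[0,-0.04,-0.02,-0.01,8],[0,-0.04,-0.02,-0.01,8],[0,-0.04,-0.02,-0.01,8]]]}}

```text
time: 18.65
position: [0.6876, -0.2168, 0.4473]
orientation: [[-0.988, 0.034, 0.152], [0.126, 0.747, 0.653], [-0.092, 0.664, -0.742]]
ft_force: [-0.4, -0.2, -0.4]
grip_width: 0.008
```

```bash
python3 - <<'E'
from h import *
s=telemetry.read_state(); print(s['position'],s['qpos'].round(1))
E
```

```text
[ 0.68762521 -0.21682328  0.44727019] [ 15.3  32.8  28.3  65.3 -52.8 104.5 122.3]
```

```bash
python3 - <<'E'
from h import *
d=ld('top0'); s=ld('side0')
print('honey',at(d,210+725/3,140+107/3,.085),at(s,404.5,284,.085),at(s,402,314,.0))
print('matchbox',at(d,412.5,208,.015),'candle',at(s,341,354,0.0),at(s,342.5,302,.148))
print('reach',telemetry.read_state()['position'])
E
```

```text
honey [ 0.63231809 -0.41629038  0.085     ] [ 0.60886645 -0.40645548  0.085     ] [ 0.61248426 -0.41056077  0.        ]
matchbox [ 0.53214478 -0.30224351  0.015     ] candle [ 0.45303043 -0.46600778  0.        ] [ 0.44767125 -0.47001006  0.148     ]
reach [ 0.68762521 -0.21682328  0.44727019]
```

>>> {"name": "drive_tool", "arguments": {"plan": [[[0,-0.035,0.02,-0.03,7],[0,-0.035,0.03,-0.04,7],[0,-0.03,0.03,-0.04,0],[0,-0.02,0.02,-0.04,0],[0,0,0,0,0]]]}}

```text
time: 19.15
position: [0.57, -0.1303, 0.3027]
orientation: [[-0.989, -0.149, -0.012], [-0.119, 0.735, 0.667], [-0.09, 0.661, -0.745]]
ft_force: [0.7, -0.7, -0.1]
grip_width: 0.003
```

```bash
python3 - <<'E'
from h import *
s=telemetry.read_state(); print(s['position'],s['qpos'].round(1))
E
```

```text
[ 0.56997297 -0.13033237  0.30268051] [  9.7  26.8  25.3  91.2 -43.6  93.6 143.1]
```

>>> {"name": "drive_tool", "arguments": {"plan": [[[0,-0.002,-0.005,-0.05,0],[0,-0.002,0,-0.05,0],[0,0,0,-0.05,0],[0,0,0,-0.05,0],[0,0,0,-0.02,0]]]}}

```text
time: 19.65
position: [0.5707, -0.1373, 0.0863]
orientation: [[-0.988, -0.158, -0.001], [-0.119, 0.741, 0.661], [-0.103, 0.653, -0.751]]
ft_force: [0.5, -0.4, 1.2]
grip_width: 0.003
```

```bash
python3 - <<'E'
from h import *
snap('side','s13')
s=telemetry.read_state(); print(s['position'],s['qpos'].round(1))
crop('s13',230,80,170,150,4.7,'c13')
E
```

```text
[ 0.57020025 -0.13742869  0.08489176] [ 17.4  39.4  15.2  99.1 -45.7  75.1 155.8]
```

View pics/c13.png

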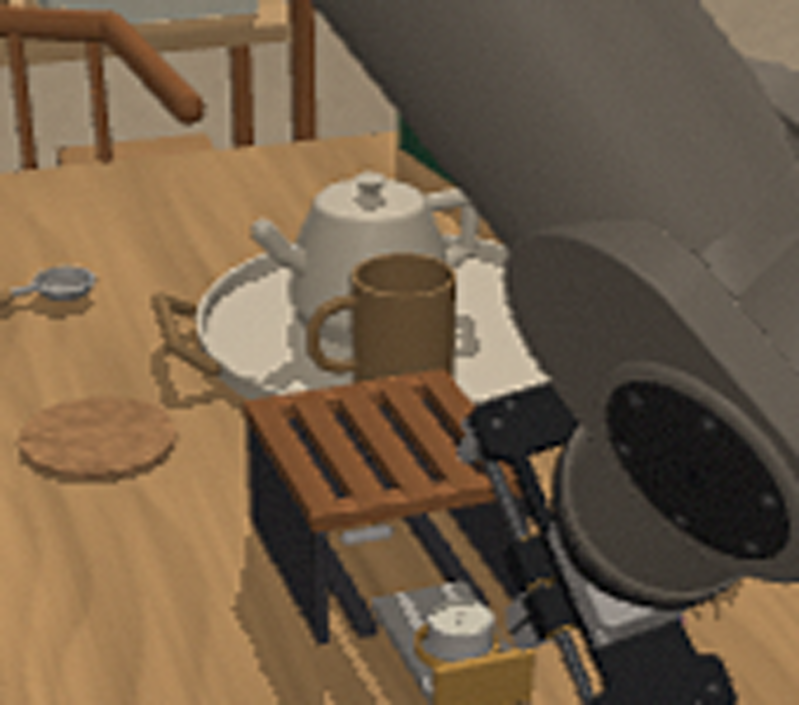

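The tool is tilted 41°, leading in over the plate, and the fresh one sits at (460,625). Joint 7 is near its limit, so I'll yaw back a little before going lower.

>>> {"name": "drive_tool", "arguments": {"plan": [[[0,-0.002,0,0,-6],[0,0,0,0,-6],[0,0,0,0,0]]]}}

```text
time: 20.0
position: [0.571, -0.1402, 0.0859]
orientation: [[-0.99, 0.007, 0.143], [0.099, 0.759, 0.644], [-0.104, 0.652, -0.751]]
ft_force: [0.4, 0.2, 0.7]
grip_width: 0.007
```

```bash
python3 - <<'E'
from h import *
s=telemetry.read_state(); print(s['position'],s['qpos'].round(1))
E
```

```text
[ 0.57101995 -0.14016238  0.08591337] [ 18.   36.3  16.3 105.5 -52.5  69.  152.3]
```

>>> {"name": "drive_tool", "arguments": {"plan": [[[0,-0.002,0,-0.03,0],[0,-0.002,0,-0.025,0],[0,0,0,-0.006,0]]]}}

```text
time: 20.3
position: [0.5717, -0.1425, 0.0285]
orientation: [[-0.989, -0.005, 0.146], [0.091, 0.762, 0.641], [-0.115, 0.648, -0.753]]
ft_force: [-0.1, -0.1, 0.3]
grip_width: 0.007
```

```bash
python3 - <<'E'
from h import *
s=telemetry.read_state(); print(s['position'],s['qpos'].round(1),s['ft_force'])
E
```

```text
[ 0.57173274 -0.14248634  0.02852382] [ 22.9  40.5   9.9 105.7 -52.3  63.3 155.4] [-0.13643986 -0.11886555  0.29498319]
```

>>> {"name": "drive_tool", "arguments": {"plan": [[[0,-0.004,0.01,-0.002,0],[0,-0.003,0.012,0,0],[0,-0.002,0.012,0,0],[0,0,0.012,0,0],[0,0,0.012,0,0]]]}}

```text
time: 20.8
position: [0.5647, -0.0826, 0.0298]
orientation: [[-0.989, -0.01, 0.149], [0.088, 0.764, 0.639], [-0.12, 0.645, -0.755]]
ft_force: [-0.8, -3.5, -1.1]
grip_width: 0.005
```

```bash
python3 - <<'E'
from h import *
s=telemetry.read_state(); print(s['position'],s['qpos'].round(1),s['ft_force'])
E
```

```text
[ 0.56465006 -0.08256436  0.02982192] [ 20.8  37.6   6.3 111.1 -54.4  58.  154.7] [-0.80419452 -3.46207981 -1.1152013 ]
```

>>> {"name": "drive_tool", "arguments": {"plan": [[[0,0,0.014,-0.002,0],[0,0,0.014,-0.002,0],[0,0,0.014,-0.001,0],[0,0,0.014,-0.001,0],[0,0,0.01,0,0]]]}}

```text
time: 21.3
position: [0.565, -0.0094, 0.0247]
orientation: [[-0.989, -0.012, 0.149], [0.087, 0.764, 0.639], [-0.122, 0.645, -0.755]]
ft_force: [-1.9, -1.6, 0.4]
grip_width: 0.007
```

```bash
python3 - <<'E'
from h import *
snap('side','s14')
s=telemetry.read_state(); print(s['position'],s['qpos'].round(1),s['ft_force'])
crop('s14',230,100,160,130,5,'c14')
E
```

```text
[ 0.56481166 -0.00774363  0.02490606] [ 19.6  35.8  -1.  115.4 -56.7  50.6 152.3] [ 0.01766534  1.29347224 -0.27193309]
```

View pics/c14.png

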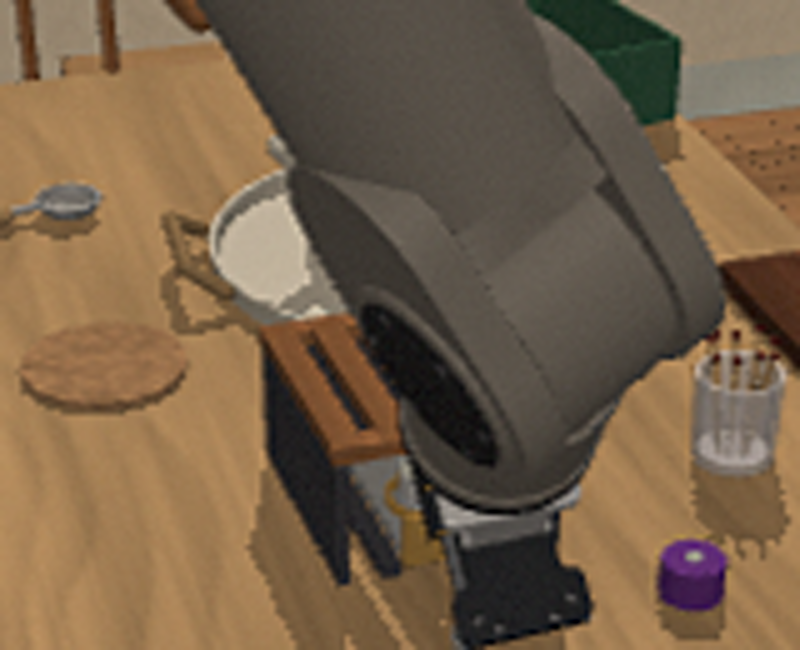

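The carriage is inside the mouth (cup at (405,490)) and the tool is clear of the slats. Now over the ridge.

>>> {"name": "drive_tool", "arguments": {"plan": [[[0,0,0.008,0,0],[0,0,0.008,0,0],[0,0,0.008,0,0]]]}}

```text
time: 21.65
position: [0.5649, 0.015, 0.0243]
orientation: [[-0.989, -0.011, 0.15], [0.088, 0.765, 0.637], [-0.122, 0.643, -0.756]]
ft_force: [-2.0, -7.6, 1.6]
grip_width: 0.005
```

```bash
python3 - <<'E'
from h import *
s=telemetry.read_state(); print(s['position'],s['qpos'].round(1),s['ft_force'])
E
```

```text
[0.56488396 0.01495025 0.02433178] [ 19.9  35.3  -4.3 116.6 -57.   47.7 150.8] [-2.04175533 -7.5957708   1.64939009]
```

>>> {"name": "drive_tool", "arguments": {"plan": [[[0,0,0.006,0,0],[0,0,0.004,0,0]]]}}

```text
time: 21.85
position: [0.5656, 0.0204, 0.0237]
orientation: [[-0.988, -0.008, 0.154], [0.093, 0.77, 0.632], [-0.124, 0.638, -0.76]]
ft_force: [-17.3, -43.2, 25.6]
grip_width: 0.002
```

>>> {"name": "drive_tool", "arguments": {"plan": [[[0,0,0.004,0,0],[0,0,0.004,0,0]]]}}

```text
time: 22.05
position: [0.5667, 0.02, 0.0229]
orientation: [[-0.987, -0.001, 0.162], [0.101, 0.776, 0.623], [-0.127, 0.631, -0.765]]
ft_force: [-8.0, -24.6, 11.3]
grip_width: 0.003
```

>>> {"name": "drive_tool", "arguments": {"plan": [[[0,0,-0.02,0,0],[0,0,-0.04,0,0],[0,0,-0.045,0,0],[0,0,-0.045,0.02,0],[0,0,-0.03,0.05,0]]]}}

```text
time: 22.55
position: [0.5629, -0.1576, 0.0844]
orientation: [[-0.988, -0.0, 0.153], [0.097, 0.772, 0.628], [-0.118, 0.636, -0.763]]
ft_force: [0.5, 0.1, -0.0]
grip_width: 0.009
```

>>> {"name": "drive_tool", "arguments": {"plan": [[[0,0,-0.02,0.05,-5],[0,0,-0.02,0.05,-8],[0,0,-0.02,0.05,-8],[0,0.02,-0.02,0.05,-8],[0,0.02,-0.02,0.05,-8]]]}}

```text
time: 23.05
position: [0.5952, -0.255, 0.312]
orientation: [[-0.712, 0.482, 0.511], [0.693, 0.6, 0.399], [-0.114, 0.638, -0.761]]
ft_force: [0.9, -0.0, 0.2]
grip_width: 0.003
```

```bash
python3 - <<'E'
from h import *
snap('side','s15'); d=snap('top','t15')
s=telemetry.read_state(); print(s['position'],s['qpos'].round(1),s['ft_force'])
a=cv2.imread('pics/s15.png'); b=cv2.imread('pics/t15.png')[130:290,200:480]
a=cv2.resize(a[110:330,220:420],None,fx=2.7,fy=2.7); b=cv2.resize(b[20:100,60:180],None,fx=1.6,fy=1.6)
a[:b.shape[0],-b.shape[1]:]=b; cv2.imwrite('pics/c15.png',a)
E
```

```text
[ 0.59721111 -0.25574197  0.31682567] [ 28.5  13.6  11.2 104.4 -49.2  62.  111.8] [-0.18942462  0.96399858 -0.64254284]
```

Picture limit reached; I'll check numerically for the brass plate and the white top.

```bash
python3 - <<'E'
from h import *
def brass(f):
    im=cv2.imread('pics/'+f+'.png'); h=cv2.cvtColor(im,cv2.COLOR_BGR2HSV)
    m=cv2.inRange(h,(19,140,90),(27,255,255)); m[:150]=0;m[250:]=0;m[:,:270]=0;m[:,352:]=0
    n,l,st,c=cv2.connectedComponentsWithStats(m); return [(s.tolist(),k.round(1).tolist()) for s,k in zip(st[1:],c[1:]) if s[4]>12]
for f in('side0','s15'): print(f,brass(f))
d=ld('s15'); e=ld('side0')
def quad(d,j):
    y=-.103+j; return [px(d,[.5637-.03*j+dx,y,z]).round(1).tolist() for dx in(-.03,.03) for z in(.007,.041)]
for j in(0,):print(j,quad(e,j))
for j in(.112,.125):print(j,quad(d,j))
im=cv2.cvtColor(cv2.imread('pics/s15.png'),cv2.COLOR_BGR2HSV)
for v in range(176,216,3): print(v,' '.join('%d/%d/%d'%tuple(im[v,u]) for u in range(292,346,6)))
E
```

```text
side0 []
s15 []
0 [[321.8, 233.4], [322.1, 223.0], [343.0, 229.4], [343.6, 219.1]]
0.112 [[308.5, 210.6], [308.5, 200.7], [328.3, 207.2], [328.6, 197.4]]
0.125 [[307.0, 208.2], [307.0, 198.3], [326.7, 204.9], [327.0, 195.1]]
176 12/160/124 11/163/58 13/159/133 12/158/95 13/162/135 13/160/121 11/143/84 13/160/123 16/121/156
179 13/157/120 135/26/40 12/161/122 13/103/62 13/160/126 14/158/63 13/160/132 13/159/85 13/163/127
182 13/156/113 13/161/136 13/156/124 13/138/85 13/157/125 13/120/81 12/158/124 13/158/145 13/160/102
185 12/150/61 13/157/130 12/158/84 13/162/131 12/155/122 13/154/109 14/167/87 13/158/97 12/131/68
188 128/32/32 12/153/128 13/159/146 13/162/93 13/181/90 12/156/95 165/15/33 135/17/30 30/14/37
191 160/23/34 13/162/88 12/163/89 26/16/129 18/22/118 16/88/75 120/29/26 140/26/29 0/7/37
194 140/24/32 128/27/38 18/166/117 16/24/116 20/7/111 18/84/88 16/130/118 150/9/29 90/7/36
197 10/23/33 156/34/38 17/38/94 18/162/118 18/166/117 18/160/110 16/124/123 135/18/29 0/8/34
200 0/0/34 30/13/39 15/33/93 18/160/113 18/158/113 18/162/112 13/88/78 15/55/37 0/0/32
203 135/16/32 45/12/42 110/20/39 18/159/112 18/161/111 19/158/110 128/23/44 16/125/118 150/7/37
206 173/51/40 150/14/37 150/7/39 18/165/110 17/147/87 16/122/109 110/25/31 16/127/124 120/29/35
209 17/128/129 126/34/38 135/13/40 16/131/113 16/124/119 16/126/109 16/106/84 15/116/108 16/126/111
212 16/124/125 105/28/37 14/105/68 15/107/88 16/122/109 16/125/112 17/127/116 16/122/119 16/125/108
215 16/125/124 120/39/33 15/129/127 17/122/107 17/130/100 16/124/117 17/130/116 16/123/122 16/126/111
```

```bash
python3 - <<'E'
from h import *
def ext(f,x0,x1,y0,y1):
    h=cv2.cvtColor(cv2.imread('pics/'+f+'.png'),cv2.COLOR_BGR2HSV)[y0:y1,x0:x1]
    m=cv2.inRange(h,(17,150,95),(30,255,255)); n,l,st,c=cv2.connectedComponentsWithStats(m); i=1+st[1:,4].argmax()
    print(f,st[i][:2]+[x0,y0],st[i][2:],c[i]+[x0,y0]); return c[i]+[x0,y0]
a=ext('side0',310,355,208,245); b=ext('s15',300,340,188,215)
e=ld('side0');d=ld('s15'); mid=lambda d,j:px(d,[.5637-.03*j,-.103+j,.024])
print('meas shift',b-a,'pred',[(j,(mid(d,j)-mid(e,0)).round(1)) for j in(.112,.119,.125)])
E
```

```text
side0 [319 215] [ 24  18 234] [332.06837607 224.5042735 ]
s15 [304 192] [ 23  16 205] [315.92195122 200.08292683]
meas shift [-16.14642485 -24.42134668] pred [(0.112, array([-14.2, -22.2])), (0.119, array([-15. , -23.5])), (0.125, array([-15.7, -24.6]))]
```

Shift (-16.1,-24.4) px matches home at 0.125 (-15.7,-24.6); slipped-back 0.112 would give (-14.2,-22.2). A last comparison of the dish and bystanders, then hand in.

```bash
python3 - <<'E'
from h import *
s5,s15,s0=[cv2.imread('pics/%s.png'%f).astype(int) for f in('s5','s15','side0')]
D=lambda a,b,r:np.abs(a-b)[r[1]:r[3],r[0]:r[2]].mean().round(1)
print('dish/spent',D(s5,s15,(250,275,326,335)))
for n,r in dict(matchbox=(334,270,368,300),honey=(384,275,422,328),candle=(315,295,366,375),jar=(366,165,390,196),teapot=(285,115,335,160),spoon=(210,132,252,152)).items(): print(n,D(s0,s15,r))
print(telemetry.read_state()['ft_force']); robot.finish_job()
E
```

```text
dish/spent 2.0
matchbox 3.6
honey 3.3
candle 3.4
jar 5.6
teapot 9.2
spoon 3.6
[-0.18942462  0.96399858 -0.64254284]
the job is handed in; nothing more can be done
```

The job is handed in, at about 23 s on the robot's clock. The spent tea light is in the green dish, the fresh one is in the carriage's cup, and the carriage is pushed home. `finish_job` gave no verdict, so the result below rests on my own checks.

**How the carriage was pushed:** the moves have no tilt command. I reached out past the arm's limit, in free space, until the tool tilted about 40°. Then I turned it to face the mouth and pushed the brass front until the stop. The force peaked at about 43 N at the stop.

**Last checks:**
- **Carriage:** after I backed out, the brass plate's shift in the side image was (-16.1, -24.4) px. Fully home predicts (-15.7, -24.6) and slipped back to 0.112 predicts (-14.2, -22.2), so it stayed caught.
- **Fresh tea light:** I saw it level in the cup before the push. Afterwards I only sampled pixels, which show its grey side behind the plate; I did not measure its tilt or centring again.
- **Spent tea light:** I saw it upright in the dish, and that part of the image had not changed at the end.
- **Other things on the table:** the matchbox, honey jar, candlestick and spoon look unchanged in the image. The match jar and teapot showed larger differences (5.6 and 9.2 grey levels, against about 3.5). The arm's shadow or the arm in front of them may explain that. I felt no contact there, but I could not look: my final picture was refused because I had reached the 12-view limit.
- **Mug and purple look-alike:** not compared at the end.
- **Arm:** clear of everything, with the wrist force near zero.

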